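Lift a washed bearing out of the parts pan with tongs

ROBOT

A 7-joint arm with a two-finger parallel gripper is mounted at the origin on a cart in front of the work surface, level with it; the furniture and walls round the work are solid. World frame = base frame: x ahead of the robot, y to its left, z up, the work surface at z = 0. Lengths are in m, angles in rad, forces in N, time in s.
With the tool pointing down it reaches from about 0.425 to 0.875 m from the base axis. Payload 4.7 kg.
Tool frame: the origin (TCP) lies on the centre line of the jaws, within the pads' length; the fingertips stand 8 mm ahead of it and the grasp point (between the pads) lies 11 mm behind it (nose_length is the distance from the TCP to the fingertips, in m); z points along the fingers, y is the line along which they close (so a half turn about z gives the same grasp; the last joint's range is limited). The gripper opens to 87 mm and grips with 3 to 60 N. Pads are 19 mm wide; open, the fingers measure 117 mm over their backs; the gripper's body (75 mm by 190 mm) begins 51 mm behind the grasp point.
Start: joints at [-1.127, 0.321, -0.07, 1.45, 0.023, 1.371, -0.057], TCP at [0.271, 0.591, 0.231] pointing down, gripper open.
Joint ranges: [-2.86, 2.86], [-0.3, 2.09], [-1.38, 1.24], [0.06, 2.45], [-1.56, 4.7], [0.09, 2.05], [-2.69, 2.69]. Speed limits (rad/s): [2.57, 2.57, 3.14, 3.14, 3.14, 3.14, 3.14].

INTERFACE

Orientations are given as a unit quaternion [x, y, z, w].
In Python, from cell import sense, capture, camera_model, hand_in, nose_length gives the robot as it stands.
- The arm moves only by the tool jog_arm, never from a script. Its argument "plan" is a list of rows, each a list of 2 entries, a list of its own where there are three numbers: the shift along the tool's x, y, z in mm, then the turn, a rotation vector about the tool's x, y, z in degrees. A call has 1 to 5 rows; each row is the pose to reach, as a shift and turn from the pose commanded when the call began, along the tool's axes at that moment; what a row does not reach only later rows make up. A row lasts 1/8 s, in which the tool goes at most 62.5 mm and 10.7 degrees, less where a joint would pass 70% of its speed; a pose out of reach is approached as far as the arm can. A call with a gripper value outside its range is refused whole. "claw" is the opening, from -1 (shut) to 1 (fully open), set as the call begins (left out, the last holds). The fingers move at their own pace and stop on an object; "force" is the grip in N (left out, the last holds). Time passes only in rows, so rows that repeat a pose let the fingers close. It gives the time, the measured TCP pose, the force, the opening and the grip force at its end, in the units of the state.
- sense(): the state, without advancing time (a new reading comes with each control period).
- capture(name): name is "side" or "top" or "wrist"; returns the picture (384x512x3 uint8, blue, green, red); there is no depth.
- camera_model(name): a dict with "vfov" (degrees; the focal length in pixels is half the picture's height over the tangent of half this angle, whatever the lens; pixels are square), "cx", "cy" (the principal point, pixels), "distortion" ([k1, k2, p1, p2, k3] as OpenCV has them; the pictures are not rectified), "rvec" (rotation vector, rad) and "tvec" (3), from world to camera coordinates, as OpenCV has them. Camera axes: x right, y down, z forward; pixel columns grow to the right and rows downward; lengths in m; the calibration is good to about 2 mm. A picture is of the moment at which its call begins: read the wrist's pose just before it. camera_model takes no time and is no camera call; for the wrist camera it gives the pose at the moment of the call.
- hand_in(): hands the job in; it is judged then, once.
The state is a dict: "t": time; "qpos": joint angles; "joint_vel": joint speeds; "joint_torque": joint torques, N m; "tcp_pos": TCP position; "orientation": TCP orientation; "contact_force": force on the tool from outside, world axes, zero at the start; "moment": the same for the moment, N m; "opening": opening from 0.0 (shut) to 1.0 (fully open); "finger_force": force on a finger pad.
Only numpy, scipy, OpenCV 4.12 (cv2) and the standard library are available. Lean on these libraries where they do the work, as an engineer would, in place of code of your own. Each camera call takes 0.05 s, during which the arm holds its last target. There are 200 camera calls.

TASK

A spanner has been left lying across the parts pan: lift it off and lay it down flat on the bench, clear of the pan, without dropping it. Then pick up the tongs, close them on the smaller of the two freshly washed bearings in the pan and lift it out, never touching that bearing with the gripper itself. Finish still holding the bearing up in the tongs, clear of everything and at least 10 cm above the bench; leave the bigger bearing, the spark plug, the tape measure and the torch where they lie.

Things in the scene. Friction and masses are not known exactly. Their poses are not given: they have to be found in the camera images.
- parts_pan: shallow steel parts-washing pan, fixed to the bench, 150 (its x) x 210 (its y) mm outside, 26 mm high to the top of its 6 mm rolled rim; walls and floor 3 mm thick; a wire handle stands out 20 mm at each y end. Origin: centre of its underside, on the bench; z up
- spanner: plain steel combination spanner, 28 x 187 x 9 mm, long along its y, lying flat; it lies across the pan from the front rim to the back rim, roughly over the middle, in the way of the tongs; the bench is bare around x 0.44, y -0.27. Origin: centre of its underside. Pinched from above across its shank there, it feels up to 24 mm wide (its x)
- small_bearing: the smaller ball bearing, a steel ring 40 mm across, 12 mm high, about 65 g, lying flat on the pan's floor to the left or right. Origin: centre of its underside
- big_bearing: the bigger ball bearing, 52 mm across, 16 mm high, lying flat on the pan's floor on the other side, about 90 mm away; stays where it is. Origin: centre of its underside
- spark_plug: spark plug 23 x 82 x 20 mm, long along its y, lying on the pan's floor along the back wall; stays where it is. Origin: centre of its underside
- tongs: cranked steel spring tongs, 225 mm long, 57 high, 78 wide over the jaws, 0.11 kg, lying on tail and jaws left of the pan. Origin: level with their underside, under the middle of the grips, midway between the arms; x from tail (-107 mm) to jaws, left arm at +y, z up. From x = -30 to +45 mm the arms run level, underside 40 mm up, to pass over the pan's rim; ahead of that they bend down to the jaws
- tongs_left: left (+y) arm of the tongs with its jaw, spring hinged near the tail to close in the tongs' xy plane. Origin: on the hinge axis, at x = -85, y = 0, z = 0 mm of the tongs; its axes are those of the tongs when relaxed and turn about z as it closes
- tongs_right: the right (-y) arm of the tongs with its jaw; origin and axes as for the left arm
- tongs_grip (a point): point midway between the two black rubber grips, 47 mm above the tongs' origin. Grips 20 mm high, flat for 44 mm (tongs' x) between raised ends, 54 mm wide over the flats when relaxed. Squeezed along the tongs' y the jaws close 2.15 mm per mm; the spring resists some 1.2 N per mm. Squeezed by 5 mm the tongs can be carried, jaws open; on the small bearing they are 36 to 41 mm wide; 40 N is plenty
- tongs_jaws (a point): point midway between the jaws, 98 mm ahead of the tongs' origin and 5.5 mm above its level. Jaws: upright V plates, 11 mm high (0 to 11 mm above the origin's level), 37 mm long, that cradle a 40 mm ring; 71 mm apart at the Vs' middle when relaxed, about 57 at their ends. Lowered over the bearing, centred, with the tongs squeezed 5 mm, they have some 8 mm to spare on each side
- tape_rule: yellow tape measure, 38 x 83 x 66 mm, standing on the bench to the left; stays where it is. Origin: centre of its underside
- flashlight: black torch, 33 x 121 x 34 mm, lying on the bench to the left; stays where it is. Origin: centre of its underside
Mind the look-alikes: they are no part of the job. What is shaped like the small_bearing but orange or purple is not meant.

How it is judged:
On the way, in this order (a step that is already met when the one before it is completed fails the run):
1. the spanner is off the pan, lying flat on the bench and let go ((x of spanner in the frame of parts_pan above 0.085 m or x of spanner in the frame of parts_pan below -0.085 m or y of spanner in the frame of parts_pan above 0.115 m or y of spanner in the frame of parts_pan below -0.115 m) and (angle between spanner's own z axis and vertical below 0.1 rad or angle between spanner's own z axis and vertical above 3.04 rad) and height (world z) of spanner below 0.015 m and contact force between spanner and the arm below 0.1 N and contact force between spanner and the fingers below 0.1 N), for 0.2 s.
2. both jaws of the tongs press on the small bearing (contact force between each of tongs_left, tongs_right and small_bearing above 0.5 N and contact force between the fingers and tongs above 1 N), for 0.2 s.
At the end, for the whole second after the job is handed in: the small bearing is held still (under 0.03 m/s) between both jaws (over 0.5 N each), underside over 0.10 m above the bench, the tongs held by the gripper and off the pan; the spanner lies flat on the bench (0.1 rad, under 15 mm), let go, its middle over 10 mm outside the pan (all of step 1 and all of step 2 and height (world z) of small_bearing above 0.1 m and distance between small_bearing and tongs_jaws below 0.025 m and height (world z) of tongs_jaws above 0.09 m and contact force between small_bearing and the fingers below 0.1 N and contact force between small_bearing and the arm below 0.1 N and contact force between tongs and parts_pan below 0.1 N and linear speed of small_bearing below 0.03 m/s); the arm keeps its last pose, push and grip.
It fails at once if the gripper or arm touches the small bearing (contact force between small_bearing and the fingers above 0.3 N or contact force between small_bearing and the arm above 0.3 N).
It fails at once if the bigger bearing or the spark plug is moved by more than 15 mm (distance of any of big_bearing, spark_plug from where it was at the start of the episode above 0.015 m).
It fails at once if the tape measure or the torch is moved by more than 25 mm (distance of any of tape_rule, flashlight from where it was at the start of the episode above 0.025 m).
It fails at once if the spanner is dropped or thrown down instead of being laid down (linear speed of spanner above 0.55 m/s and contact force between spanner and the fingers below 0.1 N).
It also fails if it takes over 58 s, if anything falls off the work surface, if the arm or the gripper's body presses on something with over 40 N, if the wrist force passes 120 N, or if a joint passes its speed limit or range.

## Working session

There is one attempt and no reset: what is moved stays moved. The work goes in short steps, Python scripts to look and compute and a tool call to move; the robot and the scene stay as the last step left them, time stands still between calls to the robot, and variables do not carry over. Pictures are saved under pics/ and viewed, at most 10 in all, crops included, and the job is handed in when it is done.

Besides the shell and the picture viewer there is one more tool, called after "Emit:" as a command line: name --argument value ..., lists and objects as JSON in quotes. jog_arm: Moves the arm, as the interface text tells. Its arguments: {"type":"object","properties":{"plan":{"type":"array","items":{"type":"array"}},"claw":{"type":"number"},"force":{"type":"number"}},"required":["plan"]}

```bash
mkdir -p pics
python3 - <<'E'
from cell import *
import cv2,numpy as np
s=sense();print({k:np.round(v,3).tolist() for k,v in s.items()},nose_length() if callable(nose_length) else nose_length)
for n in("top","side","wrist"):
    m=camera_model(n);print(n,m)
    cv2.imwrite(f"pics/{n}0.png",capture(n))
E
```

```text
{'t': 0.0, 'qpos': [-1.127, 0.322, -0.07, 1.452, 0.023, 1.371, -0.057], 'joint_vel': [-0.001, -0.001, 0.002, -0.001, -0.001, -0.002, -0.0], 'joint_torque': [0.0, -49.129, -0.404, -31.253, -0.064, 0.044, 0.0], 'tcp_pos': [0.271, 0.59, 0.229], 'orientation': [0.213, 0.977, -0.001, -0.0], 'contact_force': [-0.069, -0.281, 0.098], 'moment': [0.005, 0.056, -0.014], 'finger_force': 0.0, 'opening': 1.0} 0.008
top {'vfov': 49.59351361011319, 'cx': 255.9994094653147, 'cy': 192.40100350370594, 'distortion': array([-0.0251515,  0.       ,  0.       ,  0.       ,  0.       ]), 'rvec': array([ 2.15416032, -2.12234615,  0.15778191]), 'tvec': array([0.1839481 , 0.48723122, 0.95717989])}
side {'vfov': 44.44455335728988, 'cx': 256.9166191983956, 'cy': 193.35154133071813, 'distortion': array([-0.11193264,  0.        ,  0.        ,  0.        ,  0.        ]), 'rvec': array([ 0.50758319, -2.32546673,  1.60789125]), 'tvec': array([0.50801589, 0.04945216, 1.21368543])}
wrist {'vfov': 62.64133328265223, 'cx': 261.31745285927497, 'cy': 191.29242463047095, 'distortion': array([-0.04361246,  0.        ,  0.        ,  0.        ,  0.        ]), 'rvec': array([-2.45337732, -1.57239222, -0.20730411]), 'tvec': array([-0.64937849, -0.02870522,  0.38968117])}
```

View pics/top0.png

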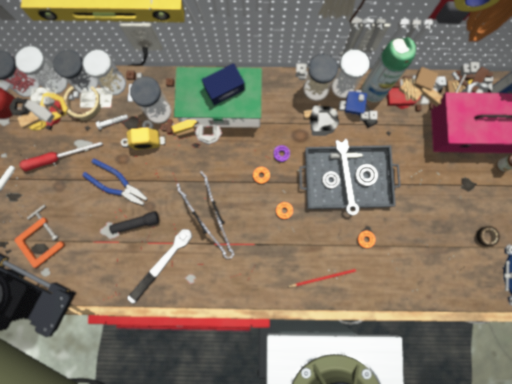

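View pics/side0.png

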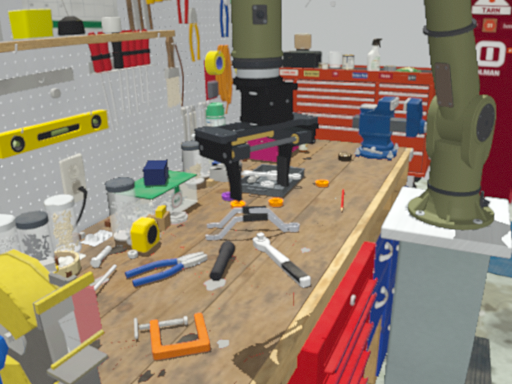

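The top view shows the pan at (350,178) and the spanner across it from (342,145) to (351,212). The tongs have their tail at (229,256) and jaws at about (193,180).

Small bearing candidates:
- Steel ring in the pan at (330,180): the smaller one, on the left.
- Steel ring in the pan at (367,175): bigger.
- Steel ring at (208,132): on the bench, not in the pan.
- Orange rings at (261,175), (285,211) and (366,239), and a purple one at (282,153): look-alikes.

I choose (330,180) and will check it in a crop.

```bash
cat > h.py <<'E'
import cv2,numpy as np
from cell import *
from scipy.spatial.transform import Rotation as R
def ray(m,uv):
    f=192/np.tan(np.radians(m["vfov"]/2));K=np.array([[f,0,m["cx"]],[0,f,m["cy"]],[0,0,1]])
    n=cv2.undistortPoints(np.array(uv,float).reshape(-1,1,2),K,np.array(m["distortion"])).reshape(-1,2)
    r=cv2.Rodrigues(np.array(m["rvec"]))[0];c=-r.T@np.array(m["tvec"])
    return c,np.c_[n,np.ones(len(n))]@r
def onz(m,uv,z):
    c,d=ray(m,uv);return c+d*((z-c[2])/d[:,2])[:,None]
def proj(m,p):
    f=192/np.tan(np.radians(m["vfov"]/2));K=np.array([[f,0,m["cx"]],[0,f,m["cy"]],[0,0,1]])
    return cv2.projectPoints(np.array(p,float).reshape(-1,1,3),np.array(m["rvec"]),np.array(m["tvec"]),K,np.array(m["distortion"]))[0].reshape(-1,2)
def tool(p,q=None):
    """shift (mm, tool axes) from measured tcp to world p"""
    s=sense();r=R.from_quat(s["orientation"]);return 1e3*r.inv().apply(np.array(p)-s["tcp_pos"])
E
python3 - <<'E'
from h import *
m=camera_model("top");im=cv2.imread("pics/top0.png")
def p(n,uv,z):print(n,onz(m,uv,z).round(3).tolist())
p("pan corners",[(305,149),(393,147),(395,208),(306,211)],.026)
p("spanner ends",[(342,140),(352,215)],.035)
p("small,big",[(330,180)],.012);p("big",[(367,175)],.016)
p("tongs tail",[(229,256)],.01);p("jaws",[(181,186),(206,175)],.011)
p("tape",[(145,139)],.066);p("torch",[(133,223)],.03)
cv2.imwrite("pics/c1.png",cv2.resize(im[125:270,165:410],None,fx=3.25,fy=3.25,interpolation=cv2.INTER_CUBIC))
E
```

```text
pan corners [[0.596, 0.072, 0.026], [0.605, -0.145, 0.026], [0.453, -0.145, 0.026], [0.443, 0.07, 0.026]]
spanner ends [[0.618, -0.018, 0.035], [0.434, -0.038, 0.035]]
small,big [[0.522, 0.009, 0.012]]
big [[0.535, -0.082, 0.016]]
tongs tail [[0.333, 0.254, 0.01]]
jaws [[0.502, 0.377, 0.011], [0.531, 0.316, 0.011]]
tape [[0.605, 0.457, 0.066]]
torch [[0.407, 0.485, 0.03]]
```

View pics/c1.png

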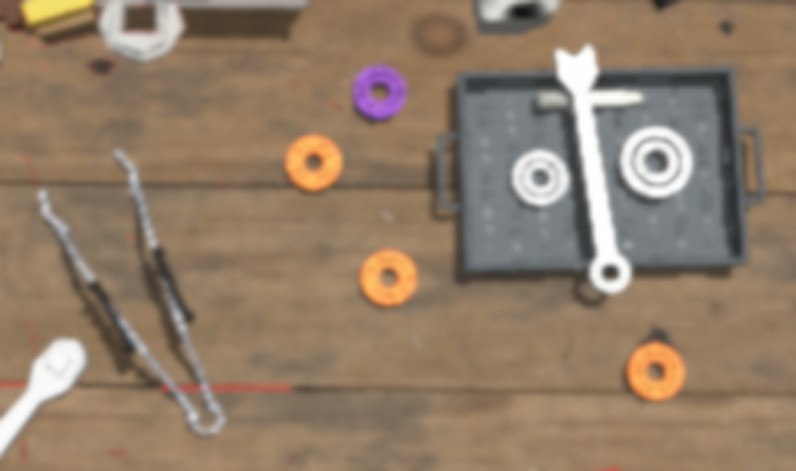

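The crop confirms it: the small steel ring in the pan is at crop (540,178), left of the spanner, and the bigger one is at (656,162). The tongs' grips are at about (110,315) and (170,285). Next I work out the approach to the spanner.

```bash
cat >> h.py <<'E'
def go(p,yaz):
    """shift and turn from the measured pose to TCP p, tool down, tool y at world azimuth yaz (deg)"""
    s=sense();r=R.from_quat(s["orientation"]);a=np.radians(yaz)
    y=np.array([np.cos(a),np.sin(a),0]);z=np.array([0,0,-1.]);x=np.cross(y,z)
    t=R.from_matrix(np.c_[x,y,z])
    print("shift",tool(p).round(1),"turn",np.degrees((r.inv()*t).as_rotvec()).round(2))
E
python3 - <<'E'
from h import *
go([.50,-.03,.16],96.2)
E
```

```text
shift [-467.  -468.4   70.4] turn [-8.000e-02 -2.000e-02 -3.083e+01]
```

Emit:
jog_arm --plan '[[[-39,-39,3],[0,0,-3]],[[-78,-78,6],[0,0,-6]],[[-117,-117,9],[0,0,-9]],[[-156,-156,12],[0,0,-12]],[[-195,-195,15],[0,0,-15]]]' --claw 0.1

```text
t: 0.78
tcp_pos: [0.3673, 0.3305, 0.2153]
orientation: [0.083, 0.997, 0.0, 0.0]
contact_force: [1.0, 0.2, -0.3]
opening: 0.577
finger_force: 0.0
```

Run:
```python
from h import *
go([.50,-.03,.16],96.2)
```

```text
shift [-190.6 -333.5   55.3] turn [ 1.000e-02  0.000e+00 -1.573e+01]
```

Emit:
jog_arm --plan '[[[-28,-50,8],[0,0,-4]],[[-56,-100,16],[0,0,-8]],[[-84,-150,24],[0,0,-12]],[[-112,-200,32],[0,0,-16]],[[-140,-250,40],[0,0,-16]]]'

```text
t: 1.4
tcp_pos: [0.4634, 0.0607, 0.1754]
orientation: [-0.056, 0.998, 0.0, 0.0]
contact_force: [0.4, 0.7, 0.6]
opening: 0.551
finger_force: 0.0
```

Emit:
jog_arm --plan '[[[-20,-50,8],[0,0,0]],[[-28,-95,15],[0,0,0]],[[-28,-95,15],[0,0,0]],[[-28,-95,15],[0,0,0]]]'

```text
t: 1.9
tcp_pos: [0.5012, -0.0282, 0.1603]
orientation: [-0.056, 0.998, 0.0, -0.0]
contact_force: [0.6, 0.1, 0.1]
opening: 0.55
finger_force: 0.0
```

Run:
```python
from h import *
s=sense();print(s["tcp_pos"],s["qpos"].round(2) if hasattr(s["qpos"],'round') else s["qpos"])
m=camera_model("wrist");im=capture("wrist");cv2.imwrite("pics/w1.png",im)
np.save("w1.npy",m,allow_pickle=True)
go([.50,-.03,.16],96.2)
```

```text
[ 0.50117938 -0.02822928  0.16031625] [-0.47  0.05  0.49  1.92 -0.03  1.18  1.71]
shift [ 1.5 -2.3  0.5] turn [ 0.04 -0.02  0.26]
```

View pics/w1.png

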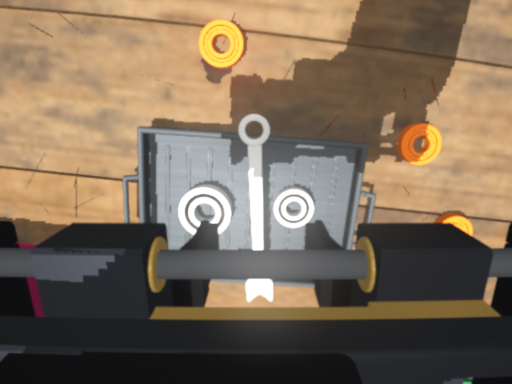

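The wrist view shows the ring end of the spanner at (254,128), its shank at (257,195) and its head at (260,290). The small bearing is at (294,207), the big one at (205,212).

Run:
```python
from h import *
m=np.load("w1.npy",allow_pickle=True).item();im=cv2.imread("pics/w1.png")
p=lambda n,uv,z:print(n,onz(m,uv,z).round(4).tolist())
g=cv2.cvtColor(im,6)
for v in (175,195,215,235):
    c=np.where(g[v,235:272]>190)[0]+235
    if len(c):print(v,c.min(),c.max()); p("edges",[(c.min()-.5,v),(c.max()+.5,v)],.033)
p("ring,head",[(254,128),(260,290)],.033)
p("small",[(294,207)],.015);p("big",[(205,212)],.019)
p("left rim/front rim",[(372,142),(140,128),(350,285)],.026)
```

```text
175 247 260
edges [[0.4905, -0.0419, 0.033], [0.4891, -0.0292, 0.033]]
195 235 262
edges [[0.5106, -0.0511, 0.033], [0.5077, -0.0253, 0.033]]
215 235 263
edges [[0.5301, -0.0494, 0.033], [0.5271, -0.0222, 0.033]]
235 251 263
edges [[0.5487, -0.0323, 0.033], [0.5473, -0.0199, 0.033]]
ring,head [[0.4478, -0.0395, 0.033], [0.6075, -0.0167, 0.033]]
small [[0.5217, 0.008, 0.015]]
big [[0.5352, -0.0793, 0.019]]
left rim/front rim [[0.4486, 0.0691, 0.026], [0.4592, -0.1422, 0.026], [0.5963, 0.0761, 0.026]]
```

Run:
```python
from h import *
go([.515,-.0315,.06],98)
```

```text
shift [-13.2  -5.5 100.5] turn [ 0.04 -0.01 -1.54]
```

Emit:
jog_arm --plan '[[[-6,-3,30],[0,0,-1]],[[-13,-5.5,60],[0,0,-1.5]],[[-13,-5.5,90],[0,0,-1.5]],[[-13,-5.5,105],[0,0,-1.5]],[[-13,-5.5,105],[0,0,-1.5]]]' --claw -0.15

```text
t: 2.58
tcp_pos: [0.5143, -0.0319, 0.055]
orientation: [-0.069, 0.998, 0.0, -0.001]
contact_force: [0.4, -0.2, 0.2]
opening: 0.427
finger_force: 0.0
```

Run:
```python
from h import *
go([.515,-.0315,.031],98)
```

```text
shift [-0.8  0.3 24. ] turn [ 0.02 -0.1  -0.04]
```

Emit:
jog_arm --plan '[[[0,0,12],[0,0,0]],[[0,0,20],[0,0,0]],[[0,0,24],[0,0,0]],[[0,0,24],[0,0,0]]]'

```text
t: 3.08
tcp_pos: [0.5149, -0.0329, 0.0314]
orientation: [-0.069, 0.998, -0.0, -0.0]
contact_force: [-0.5, 0.4, 0.5]
opening: 0.425
finger_force: 0.0
```

Emit:
jog_arm --plan '[[[0,0,0],[0,0,0]],[[0,0,0],[0,0,0]],[[0,0,0],[0,0,0]],[[0,0,0],[0,0,0]]]' --claw -1 --force 40

```text
t: 3.58
tcp_pos: [0.5153, -0.0328, 0.0318]
orientation: [-0.069, 0.998, 0.0, 0.0]
contact_force: [0.6, 0.1, 1.4]
opening: 0.206
finger_force: 39.9
```

Emit:
jog_arm --plan '[[[0,0,-10],[0,0,0]],[[0,0,-30],[0,0,0]],[[0,0,-60],[0,0,0]],[[0,0,-80],[0,0,0]],[[0,0,-80],[0,0,0]]]'

```text
t: 4.2
tcp_pos: [0.5164, -0.0329, 0.1134]
orientation: [-0.069, 0.998, 0.0, 0.002]
contact_force: [0.0, 0.0, -1.1]
opening: 0.203
finger_force: 39.9
```

Run:
```python
from h import *
s=sense();print(s["opening"],s["finger_force"],s["contact_force"])
cv2.imwrite("pics/s1.png",cv2.resize(capture("side")[90:230,180:340],None,fx=3.5,fy=3.5))
cv2.imwrite("pics/t1.png",capture("top"))
go([.455,-.275,.11],96)
```

```text
0.20276444771852878 39.925381120992824 [ 3.31298817e-02  5.51706613e-04 -1.07912296e+00]
shift [  92.3 -231.8    1.2] turn [ 0.02 -0.02  1.88]
```

View pics/s1.png

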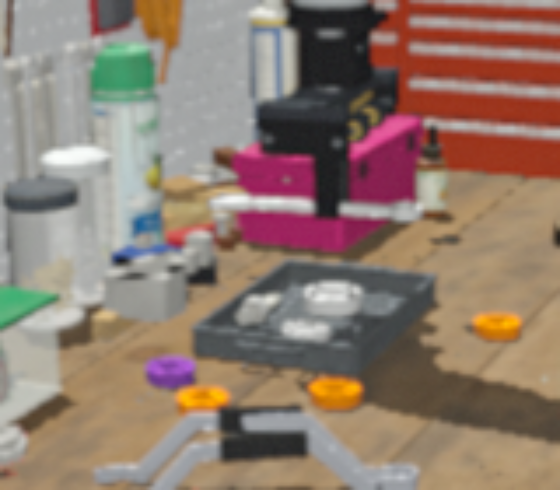

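The spanner hangs level in the gripper (crop 320,208) and is clear of the pan, so I carry it to the bare spot.

Emit:
jog_arm --plan '[[[21,-46,0],[0,0,3]],[[42,-92,0],[0,0,6]],[[63,-138,0],[0,0,9]],[[84,-184,0],[0,0,12]],[[105,-230,0],[0,0,14]]]'

```text
t: 4.92
tcp_pos: [0.4412, -0.276, 0.1104]
orientation: [0.054, 0.999, 0.0, -0.001]
contact_force: [0.9, 0.7, -0.8]
opening: 0.206
finger_force: 39.9
```

Run:
```python
from h import *
print(sense()["qpos"])
go([.44,-.275,.03],84)
```

```text
[-0.15456882  0.16673032  0.72374379  1.93722924 -0.12437744  1.08387037
  2.08364325]
shift [ 1.1  0.9 80.4] turn [ 0.03 -0.1  -0.19]
```

Emit:
jog_arm --plan '[[[1,1,20],[0,0,0]],[[1,1,45],[0,0,0]],[[1,1,70],[0,0,0]],[[1,1,88],[0,0,0]],[[1,1,92],[0,0,0]]]'

```text
t: 5.55
tcp_pos: [0.4404, -0.2734, 0.0179]
orientation: [0.053, 0.999, 0.0, -0.002]
contact_force: [-0.2, 0.1, -0.6]
opening: 0.203
finger_force: 39.9
```

Emit:
jog_arm --plan '[[[0,0,3],[0,0,0]],[[0,0,6],[0,0,0]],[[0,0,8],[0,0,0]],[[0,0,9],[0,0,0]],[[0,0,9],[0,0,0]]]'

```text
t: 6.18
tcp_pos: [0.4417, -0.2739, 0.0107]
orientation: [0.053, 0.999, 0.0, 0.0]
contact_force: [0.5, -0.6, -0.9]
opening: 0.2
finger_force: 39.9
```

Emit:
jog_arm --plan '[[[0,0,1],[0,0,0]],[[0,0,2],[0,0,0]],[[0,0,3],[0,0,0]],[[0,0,3],[0,0,0]]]'

```text
t: 6.68
tcp_pos: [0.4417, -0.274, 0.0085]
orientation: [0.053, 0.999, 0.0, 0.0]
contact_force: [-2.6, 0.3, 7.9]
opening: 0.198
finger_force: 44.5
```

Contact. I open gently and then lift.

Emit:
jog_arm --plan '[[[0,0,0],[0,0,0]],[[0,0,-1],[0,0,0]],[[0,0,-1],[0,0,0]]]' --claw -0.1

```text
t: 7.05
tcp_pos: [0.4417, -0.2741, 0.0086]
orientation: [0.053, 0.999, -0.0, 0.0]
contact_force: [0.7, 0.4, -0.3]
opening: 0.422
finger_force: 0.0
```

Emit:
jog_arm --plan '[[[0,0,-20],[0,0,0]],[[0,0,-60],[0,0,0]],[[0,0,-110],[0,0,0]],[[0,0,-150],[0,0,0]],[[0,0,-150],[0,0,0]]]'

```text
t: 7.68
tcp_pos: [0.4436, -0.2752, 0.1616]
orientation: [0.053, 0.999, -0.001, 0.003]
contact_force: [0.3, 0.1, -1.4]
opening: 0.448
finger_force: 0.0
```

Run:
```python
from h import *
m=camera_model("wrist");a=capture("wrist");b=capture("side")
cv2.imwrite("pics/w2.png",np.hstack([cv2.resize(a,(400,300)),cv2.resize(b[90:240,200:400],(400,300))]))
go([.429,.302,.20],116.7)
```

```text
shift [ 73.8 571.2 -41.5] turn [ 2.000e-02  2.000e-02 -3.282e+01]
```

View pics/w2.png

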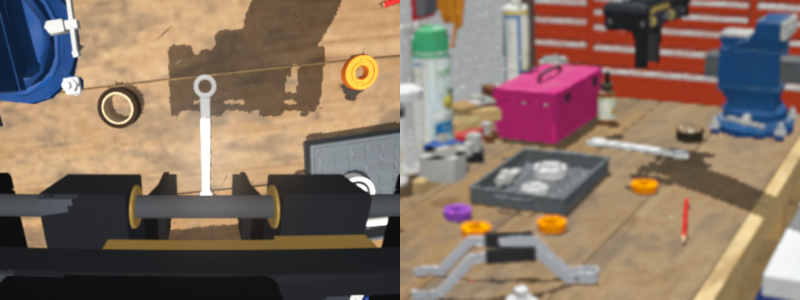

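The spanner lies flat on the bench, away from the pan (left half, (205,140)). Now I go to the tongs.

Emit:
jog_arm --plan '[[[0,55,-8],[0,0,-3]],[[0,112,-16],[0,0,-6]],[[0,170,-24],[0,0,-9]],[[0,228,-32],[0,0,-12]],[[0,286,-40],[0,0,-15]]]' --claw 1

```text
t: 8.4
tcp_pos: [0.471, 0.0122, 0.197]
orientation: [-0.078, 0.997, -0.0, -0.001]
contact_force: [1.0, 0.1, 0.4]
opening: 0.926
finger_force: 0.0
```

Run:
```python
from h import *
print(sense()["qpos"])
go([.429,.302,.20],116.7)
```

```text
[-0.52255245 -0.0548391   0.42873609  1.93514142  0.02417848  1.25916733
  1.62558484]
shift [ -3.7 292.8  -3. ] turn [  0.02  -0.16 -17.72]
```

Emit:
jog_arm --plan '[[[0,58,-1],[0,0,-4]],[[-1,116,-2],[0,0,-8]],[[-2,174,-3],[0,0,-12]],[[-3,232,-3],[0,0,-16]],[[-4,290,-3],[0,0,-18]]]'

```text
t: 9.02
tcp_pos: [0.4301, 0.2987, 0.1994]
orientation: [-0.233, 0.972, -0.001, -0.002]
contact_force: [0.8, 0.0, 0.8]
opening: 0.998
finger_force: 0.0
```

Run:
```python
from h import *
m=camera_model("wrist");im=capture("wrist");cv2.imwrite("pics/w3.png",im);np.save("w3.npy",m,allow_pickle=True)
s=sense();print(s["tcp_pos"],s["qpos"])
```

```text
[0.426645   0.30819578 0.19909134] [-0.80414351  0.07635415  0.13856523  1.80466848 -0.01652589  1.26221765
  1.39132616]
```

View pics/w3.png

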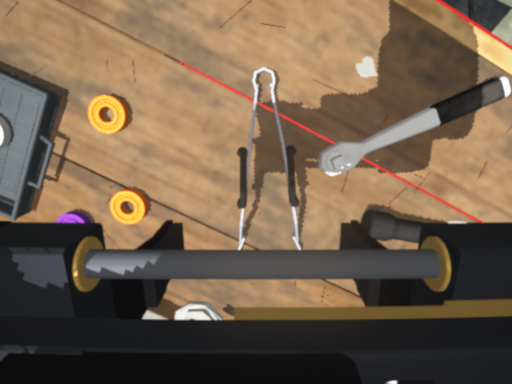

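The wrist view shows the tongs nearly aligned with the tool: black grips at (242,178) and (292,176), tail at (264,70). The torch is at (395,225), well clear.

Run:
```python
from h import *
m=np.load("w3.npy",allow_pickle=True).item()
im=cv2.imread("pics/w3.png");hsv=cv2.cvtColor(im,cv2.COLOR_BGR2HSV)
roi=np.zeros(im.shape[:2],np.uint8);roi[135:220,232:302]=1
k=((hsv[...,2]<50)&(roi>0)).astype(np.uint8)
n,l,st,c=cv2.connectedComponentsWithStats(k)
idx=[i for i in range(1,n) if st[i,4]>150];print(st[idx],c[idx])
# rough with hand pixels too
m2=camera_model("wrist")
for M in (m,m2):
    a=onz(M,[(242,178),(292,176)],.055);t=onz(M,[(264,70)],.012)[0]
    g=a.mean(0);d=g-t
    print(a.round(4),"w",np.linalg.norm(a[0]-a[1])," len",np.linalg.norm(d[:2]),"yaw",np.degrees(np.arctan2(d[1],d[0])),"perp",np.degrees(np.arctan2(*(a[1]-a[0])[[1,0]])))
    print(g)
```

```text
[] []
[[0.4331 0.2808 0.055 ]
 [0.4094 0.3231 0.055 ]] w 0.04849578050629217  len 0.10271890942765873 yaw 28.391120889173642 perp 119.21947825966006
[0.4212392  0.30197816 0.055     ]
[[0.4296 0.2912 0.055 ]
 [0.4055 0.3332 0.055 ]] w 0.04845925661102647  len 0.10255045650221549 yaw 28.902367060678067 perp 119.78687011205992
[0.41752877 0.31222147 0.055     ]
```

Run:
```python
from h import *
go([.425,.302,.15],118.5)
```

```text
shift [ 4.2 -5.  49.1] turn [ 0.28 -0.1  -0.91]
```

Emit:
jog_arm --plan '[[[4,-5,25],[0,0,-1]],[[4,-5,49],[0,0,-1]],[[4,-5,49],[0,0,-1]],[[4,-5,49],[0,0,-1]]]'

```text
t: 9.57
tcp_pos: [0.4301, 0.2911, 0.1525]
orientation: [-0.241, 0.971, -0.0, -0.0]
contact_force: [-0.3, -0.4, 0.3]
opening: 0.997
finger_force: 0.0
```

Run:
```python
from h import *
s=sense();print(s["tcp_pos"],s["joint_vel"])
m=camera_model("wrist");im=capture("wrist");np.save("w4.npy",m,allow_pickle=True);cv2.imwrite("pics/w4.png",im)
g=np.array([.425,.302,.057]);print(proj(m,[g]))
d=(im.max(2)<75).astype(np.uint8);d[215:]=0
n,l,st,c=cv2.connectedComponentsWithStats(d)
for i in range(1,n):
    if st[i,4]>150:print(st[i],c[i].round(1))
c=im[40:240,160:380];cv2.imwrite("pics/w4c.png",cv2.resize(c,None,fx=3,fy=3,interpolation=cv2.INTER_CUBIC))
```

```text
[0.43010468 0.29112521 0.15245675] [-1.04714052e-03 -1.48660973e-02 -8.64628688e-05 -1.99346812e-02
 -7.15498619e-04 -1.98687138e-03 -5.92211856e-04]
[[274.10827265 197.5930902 ]]
[487   0  25  17 221] [502.7   5.4]
[   0   67   46  133 2319] [ 18.7 126.8]
[462  91  50  45 939] [487.3 113.1]
[242 157  11  58 389] [247.8 183.6]
[299 156  12  59 471] [304.  182.8]
[  0 195  10  20 161] [  3.8 204.8]
```

View pics/w4c.png

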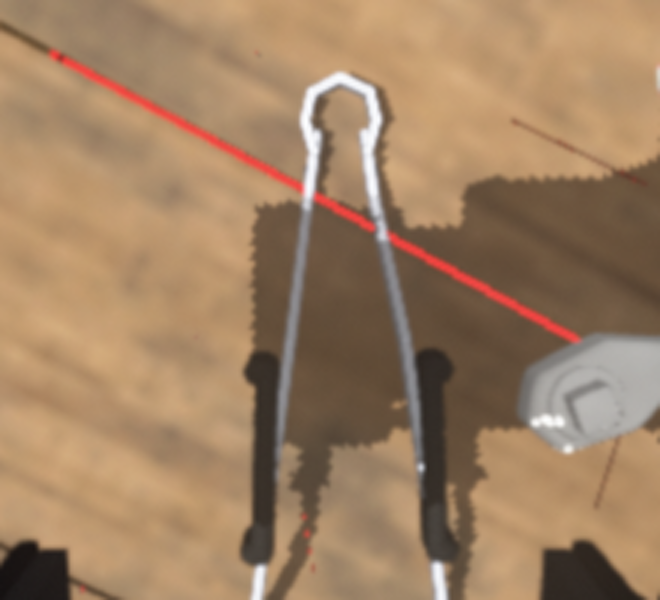

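The crop shows the grips spanning rows 352–562, with centres at (262,457) and (434,453), and the tail at (341,75). In image pixels that is (247.3,192.3), (304.7,191) and (273.7,65).

Run:
```python
from h import *
m=np.load("w4.npy",allow_pickle=True).item()
a=onz(m,[(247.3,192.3),(304.7,191)],.057);t=onz(m,[(273.7,65)],.01)[0]
g=a.mean(0);d=g-t
print(a.round(4),g,"w",np.linalg.norm(a[0]-a[1])," len",np.linalg.norm(d[:2]),"yaw",np.degrees(np.arctan2(d[1],d[0])),"perp",np.degrees(np.arctan2(*(a[1]-a[0])[[1,0]])))
gg=np.array([*g[:2],.08]);go(gg,118)
```

```text
[[0.4313 0.2804 0.057 ]
 [0.4083 0.3215 0.057 ]] [0.41980912 0.30096204 0.057     ] w 0.04712222911725839  len 0.10344513300926422 yaw 28.35460619478401 perp 119.113977450755
shift [ 5.  13.4 73.1] turn [ 0.01  0.04 -0.14]
```

Emit:
jog_arm --plan '[[[4,13,30],[0,0,0]],[[4,13,60],[0,0,0]],[[4,13,80],[0,0,0]],[[4,13,80],[0,0,0]]]'

```text
t: 10.12
tcp_pos: [0.42, 0.3005, 0.072]
orientation: [-0.241, 0.971, -0.0, -0.001]
contact_force: [-0.0, 0.1, -0.7]
opening: 1.002
finger_force: 0.0
```

Run:
```python
from h import *
go([.4215,.301,.036],118.3)
```

```text
shift [-1.7 -0.3 36. ] turn [-0.02 -0.1  -0.43]
```

Emit:
jog_arm --plan '[[[-1,0,20],[0,0,0]],[[-1,0,32],[0,0,0]],[[-1,0,36],[0,0,0]],[[-1,0,36],[0,0,0]]]'

```text
t: 10.62
tcp_pos: [0.4216, 0.3015, 0.037]
orientation: [-0.241, 0.971, 0.0, 0.0]
contact_force: [-0.3, 0.8, 0.5]
opening: 0.998
finger_force: 0.0
```

Emit:
jog_arm --plan '[[[0,0,0],[0,0,0]],[[0,0,0],[0,0,0]],[[0,0,0],[0,0,0]],[[0,0,0],[0,0,0]]]' --claw 0.12 --force 40

```text
t: 11.12
tcp_pos: [0.4214, 0.3014, 0.0367]
orientation: [-0.241, 0.971, 0.0, 0.0]
contact_force: [-0.2, -0.1, -0.1]
opening: 0.635
finger_force: 0.2
```

Emit:
jog_arm --plan '[[[0,0,0],[0,0,0]],[[0,0,0],[0,0,0]],[[0,0,0],[0,0,0]],[[0,0,0],[0,0,0]]]'

```text
t: 11.62
tcp_pos: [0.4215, 0.3016, 0.0367]
orientation: [-0.241, 0.971, 0.0, 0.0]
contact_force: [1.6, 1.3, 0.9]
opening: 0.563
finger_force: 5.8
```

Emit:
jog_arm --plan '[[[0,0,-8],[0,0,0]],[[0,0,-25],[0,0,0]],[[0,0,-50],[0,0,0]],[[0,0,-75],[0,0,0]],[[0,0,-90],[0,0,0]]]'

```text
t: 12.25
tcp_pos: [0.422, 0.3017, 0.1289]
orientation: [-0.241, 0.971, 0.001, 0.001]
contact_force: [-0.2, 0.0, -0.6]
opening: 0.562
finger_force: 5.3
```

Run:
```python
from h import *
s=sense();print(s["opening"],s["finger_force"],s["contact_force"])
b=capture("side");cv2.imwrite("pics/s2.png",cv2.resize(b[120:270,170:340],None,fx=3.5,fy=3.5))
```

```text
0.5624545652480905 5.294511920142213 [-0.21841151  0.04248774 -0.5778013 ]
```

View pics/s2.png

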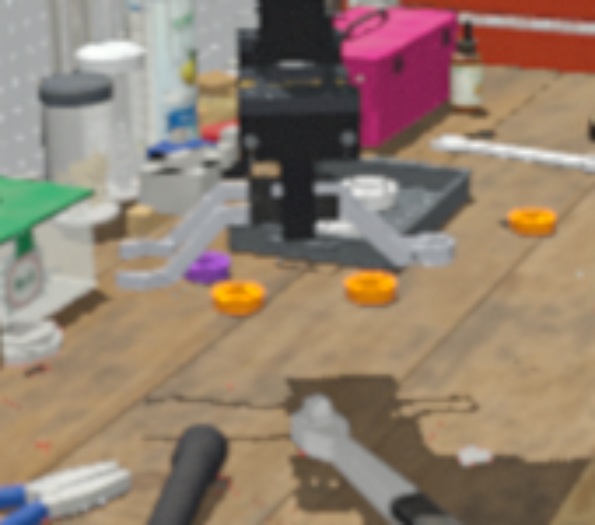

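The tongs are held level with the jaws open. I swing them over to the pan and turn them to yaw −75°.

Run:
```python
from h import *
go([.496,.105,.13],15)
```

```text
shift [ 2.740e+01 -2.087e+02 -1.000e-01] turn [  0.29   0.13 102.87]
```

Emit:
jog_arm --plan '[[[1,-10,0],[0,0,4]],[[3,-24,0],[0,0,11]],[[5,-38,0],[0,0,18]],[[7,-53,0],[0,0,25]],[[9,-68,0],[0,0,32]]]'

```text
t: 12.92
tcp_pos: [0.4449, 0.2363, 0.1262]
orientation: [0.038, 0.999, -0.0, -0.0]
contact_force: [0.5, -0.3, 0.1]
opening: 0.564
finger_force: 5.3
```

Run:
```python
from h import *
go([.496,.105,.13],15)
```

```text
shift [ -60.9 -127.1   -3.8] turn [-5.000e-02 -2.000e-02  7.064e+01]
```

Emit:
jog_arm --plan '[[[-6,-12,-1],[0,0,7]],[[-12,-25,-2],[0,0,14]],[[-18,-38,-2],[0,0,21]],[[-25,-51,-3],[0,0,28]],[[-31,-64,-4],[0,0,35]]]'

```text
t: 13.55
tcp_pos: [0.4713, 0.1703, 0.1302]
orientation: [0.337, 0.942, -0.0, -0.0]
contact_force: [0.2, 0.3, -1.6]
opening: 0.559
finger_force: 5.3
```

Run:
```python
from h import *
go([.496,.105,.13],15)
```

```text
shift [-60.6 -34.8   0.2] turn [-5.000e-02 -1.000e-02  3.564e+01]
```

Emit:
jog_arm --plan '[[[-14,-8,0],[0,0,8]],[[-28,-16,0],[0,0,16]],[[-42,-24,0],[0,0,24]],[[-56,-32,0],[0,0,32]],[[-61,-35,0],[0,0,36]]]'

```text
t: 14.18
tcp_pos: [0.4967, 0.104, 0.1302]
orientation: [0.611, 0.791, -0.0, -0.0]
contact_force: [0.3, -0.0, -0.9]
opening: 0.563
finger_force: 5.3
```

Emit:
jog_arm --plan '[[[0,0,16],[0,0,0]],[[0,0,32],[0,0,0]],[[0,0,36],[0,0,0]],[[0,0,36],[0,0,0]]]'

```text
t: 14.68
tcp_pos: [0.4962, 0.1055, 0.0938]
orientation: [0.609, 0.793, -0.001, -0.0]
contact_force: [-0.7, 0.7, -1.2]
opening: 0.561
finger_force: 5.3
```

Run:
```python
from h import *
s=sense();print(s["tcp_pos"],s["opening"],s["finger_force"],s["orientation"])
a=capture("top");b=capture("side");w=capture("wrist");
for n,i in(("t",a),("s",b),("w",w)):cv2.imwrite(f"pics/{n}5.png",i)
L=cv2.resize(a[120:245,280:410],(416,400),interpolation=cv2.INTER_CUBIC)
Rr=cv2.resize(b[140:265,210:330],(384,400),interpolation=cv2.INTER_CUBIC)
cv2.imwrite("pics/m5.png",np.hstack([L,Rr]))
```

```text
[0.49620448 0.10548316 0.09383208] 0.5607259025963524 5.294616813780522 [ 6.09305747e-01  7.92935069e-01 -6.12230701e-04 -3.28661612e-04]
```

View pics/m5.png

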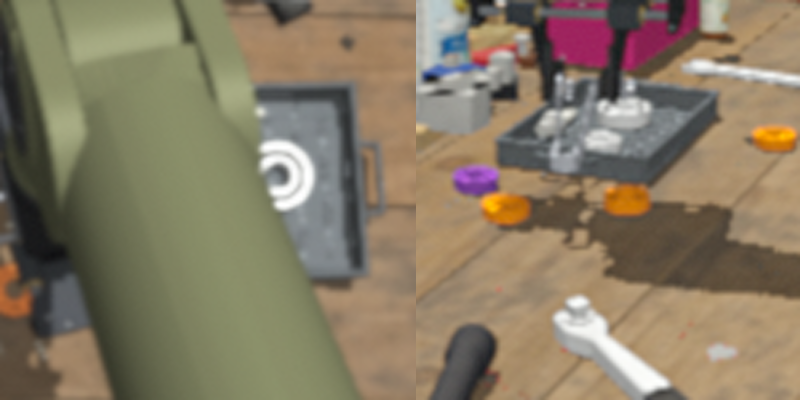

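The side half shows the small bearing at mosaic (602,140), which is side pixel (268,184). The tongs' tail end is at (565,155), side pixel (256.6,188). The arm hides the jaws from the top camera, so I check the jaw offset from the tail by ray casting.

Run:
```python
from h import *
ms=camera_model("side");mt=camera_model("top");m4=np.load("w4.npy",allow_pickle=True).item();mw=camera_model("wrist")
print("bearing side",onz(ms,[(268.1,183.75)],.015).round(4))
f=onz(mt,[(177.3,184.4),(201.9,172.1)],.008);t=onz(mt,[(229,256.5)],.006)[0]
print("top0 front tips",f.round(4),f.mean(0).round(4),"tail",t.round(4),"len",np.linalg.norm(f.mean(0)-t))
t4=onz(m4,[(273.7,64.5)],.006)[0];print("tail w4",t4.round(4))
s=sense();z0=s["tcp_pos"][2]-.0365
# tail outline in present wrist picture: bright grey, unsaturated, in the upper middle
im=cv2.imread("pics/w5.png");hsv=cv2.cvtColor(im,cv2.COLOR_BGR2HSV)
u0=(R.from_quat(s["orientation"])).apply([.107,0,0]);p=s["tcp_pos"]+u0;p[2]=z0+.006
print("pred tail px",proj(mw,[p]))
k=((hsv[...,1]<45)&(hsv[...,2]>140)).astype(np.uint8)
u,v=proj(mw,[p])[0].astype(int);y0=max(v-45,0);k2=np.zeros_like(k);k2[y0:v+60,u-45:u+45]=k[y0:v+60,u-45:u+45]
n,l,st,c=cv2.connectedComponentsWithStats(k2)
for i in range(1,n):
    if st[i,4]>40:print(st[i],c[i].round(1))
```

```text
bearing side [[0.5189 0.0134 0.015 ]]
top0 front tips [[0.5064 0.3869 0.008 ]
 [0.5383 0.3269 0.008 ]] [0.5223 0.3569 0.008 ] tail [0.3317 0.2543 0.006 ] len 0.21652899096619974
tail w4 [0.3279 0.2515 0.006 ]
pred tail px [[263.91981577  40.47263444]]
[ 235   39   45   61 1017] [257.1  65.9]
```

Tail and tips agree: the jaw point is about 98 mm ahead of the TCP, so it sits 2 mm short of the bearing. I lower the tongs over it slowly.

Emit:
jog_arm --plan '[[[-1,0,10],[0,0,0]],[[-2,0,20],[0,0,0]],[[-2,0,30],[0,0,0]],[[-2,0,36],[0,0,0]],[[-2,0,36],[0,0,0]]]'

```text
t: 15.45
tcp_pos: [0.4968, 0.1033, 0.0579]
orientation: [0.61, 0.793, -0.001, -0.0]
contact_force: [-0.4, -0.1, -1.6]
opening: 0.563
finger_force: 5.3
```

Emit:
jog_arm --plan '[[[0,0,5],[0,0,0]],[[0,0,10],[0,0,0]],[[0,0,14],[0,0,0]],[[0,0,16],[0,0,0]],[[0,0,16],[0,0,0]]]'

```text
t: 16.08
tcp_pos: [0.4971, 0.1034, 0.0424]
orientation: [0.61, 0.793, -0.0, -0.0]
contact_force: [-0.3, 0.5, -1.2]
opening: 0.562
finger_force: 5.3
```

Emit:
jog_arm --plan '[[[0,0,0],[0,0,0]],[[0,0,0],[0,0,0]],[[0,0,0],[0,0,0]],[[0,0,0],[0,0,0]],[[0,0,0],[0,0,0]]]' --claw -1 --force 40

```text
t: 16.7
tcp_pos: [0.4974, 0.1035, 0.0426]
orientation: [0.61, 0.793, 0.0, 0.0]
contact_force: [0.2, 0.3, -1.7]
opening: 0.43
finger_force: 40.0
```

Emit:
jog_arm --plan '[[[0,0,0],[0,0,0]],[[0,0,0],[0,0,0]],[[0,0,0],[0,0,0]]]'

```text
t: 17.08
tcp_pos: [0.4973, 0.1035, 0.0426]
orientation: [0.61, 0.793, 0.0, 0.0]
contact_force: [0.4, -0.4, -1.1]
opening: 0.426
finger_force: 40.0
```

37 mm is within the 36–41 mm expected on the bearing. I lift slowly.

Emit:
jog_arm --plan '[[[0,0,-4],[0,0,0]],[[0,0,-12],[0,0,0]],[[0,0,-22],[0,0,0]],[[0,0,-34],[0,0,0]],[[0,0,-48],[0,0,0]]]'

```text
t: 17.7
tcp_pos: [0.4973, 0.1035, 0.0916]
orientation: [0.61, 0.793, 0.0, 0.0]
contact_force: [-1.0, 0.5, -1.4]
opening: 0.425
finger_force: 40.0
```

Emit:
jog_arm --plan '[[[0,0,-20],[0,0,0]],[[0,0,-40],[0,0,0]],[[0,0,-60],[0,0,0]],[[0,0,-80],[0,0,0]],[[0,0,-92],[0,0,0]]]'

```text
t: 18.32
tcp_pos: [0.4978, 0.1035, 0.1844]
orientation: [0.61, 0.793, 0.001, 0.0]
contact_force: [-0.6, 0.0, -2.2]
opening: 0.422
finger_force: 40.0
```

Emit:
jog_arm --plan '[[[0,0,-6],[0,0,0]],[[0,0,-10],[0,0,0]],[[0,0,-10],[0,0,0]],[[0,0,-10],[0,0,0]],[[0,0,-10],[0,0,0]]]'

```text
t: 18.95
tcp_pos: [0.497, 0.1034, 0.1921]
orientation: [0.61, 0.793, -0.0, -0.0]
contact_force: [0.7, -0.0, -2.0]
opening: 0.428
finger_force: 40.0
```

Run:
```python
from h import *
s=sense();print(s["tcp_pos"],s["opening"],s["finger_force"],s["contact_force"],s["moment"],s["t"])
ms=camera_model("side");b=capture("side");a=cv2.imread("pics/s5.png")
hsv=cv2.cvtColor(b,cv2.COLOR_BGR2HSV)
r=R.from_quat(s["orientation"]);j=s["tcp_pos"]+r.apply([-.098,0,0.031])
print("jaw pt",j,"px now",proj(ms,[j]),"old bearing px",proj(ms,[[.5215,.009,.015]]))
for n,i in(("before",a),("now",b)):
    g=cv2.cvtColor(i,6)
    print(n,"old place bright:",(g[176:192,256:282]>185).sum())
    u,v=proj(ms,[j])[0].astype(int);print(n,"jaw place bright:",(g[v-9:v+10,u-14:u+15]>185).sum(),g[v-12:v+13:3,u-15:u+16:3].tolist())
```

```text
[0.49697289 0.10335714 0.19211644] 0.42759343218789575 39.99942838199786 [ 0.7209537  -0.01033539 -2.01872555] [ 0.0072574   0.04960283 -0.03676209] 18.95
jaw pt [0.52210941 0.00863178 0.16112834] px now [[267.1067438  135.67063269]] old bearing px [[267.91101543 183.1900385 ]]
before old place bright: 54
before jaw place bright: 0 [[136, 31, 34, 34, 30, 30, 34, 42, 34, 46, 139], [134, 32, 33, 34, 33, 34, 32, 32, 33, 55, 142], [76, 32, 35, 35, 32, 38, 32, 30, 32, 40, 105], [45, 41, 38, 35, 34, 34, 34, 36, 34, 43, 63], [58, 59, 58, 53, 53, 54, 56, 57, 57, 56, 50], [144, 143, 144, 143, 145, 144, 116, 45, 45, 45, 72], [66, 79, 72, 114, 67, 79, 58, 49, 51, 52, 62], [98, 97, 101, 102, 105, 107, 58, 54, 55, 82, 105], [78, 77, 77, 78, 78, 76, 62, 55, 56, 59, 68]]
now old place bright: 11
now jaw place bright: 13 [[43, 183, 182, 170, 111, 77, 33, 123, 115, 72, 139], [46, 33, 140, 104, 96, 51, 34, 109, 144, 101, 141], [40, 112, 119, 140, 122, 43, 40, 115, 130, 139, 138], [41, 135, 134, 156, 110, 44, 36, 156, 146, 145, 142], [46, 126, 125, 190, 182, 129, 55, 135, 136, 120, 75], [91, 114, 112, 148, 171, 184, 171, 124, 78, 67, 54], [91, 107, 71, 145, 89, 94, 79, 98, 77, 69, 66], [108, 108, 77, 132, 82, 77, 78, 77, 74, 68, 66], [105, 107, 73, 137, 77, 78, 78, 77, 75, 69, 67]]
```

The bearing's old spot is now empty, the lifted weight rose by about 0.7 N, and the grip has stayed at 37 mm. I hand in.

```bash
python3 -c "
from cell import *
print(hand_in())"
```

```text
the job is handed in; nothing more can be done
None
```

I handed the job in with the spanner laid flat on the bench beyond the pan and the small bearing held in the tongs about 15 cm above the bench; a heavier reading at the wrist and its empty place in the side view support that lift, but the hand-in returned no verdict.

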